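# Gauge the blind bore of a microscope adapter and set the height marker

### The arm

A 6-joint arm with a two-finger parallel gripper is mounted at the origin on the work surface. World frame = base frame: x ahead of the robot, y to its left, z up, the work surface at z = 0. Lengths are in m, angles in rad, forces in N, time in s.
With the tool pointing down it reaches from about 0.375 to 0.9 m from the base axis. Payload 3.1 kg.
Tool frame: the origin (TCP) lies midway between the tips of the shut fingers; the grasp point (between the pads) lies 19 mm behind it; x points along the fingers, z is the direction in which the jaws open and shut, and the axes are right-handed (so a half turn about x gives the same grasp; the last joint's range is limited). The gripper opens to 87 mm and grips with 3 to 60 N. Pads are 19 mm wide; open, the fingers measure 117 mm over their backs; the gripper's body (75 mm by 190 mm) begins 51 mm behind the grasp point.
Start: joints at [-0.178, 0.527, 1.433, -0, 1.181, -0.178], TCP at [0.625, 0, 0.223] pointing down, gripper open.
Joint ranges: [-3.08, 3.08], [-0.75, 2.2], [0.22, 2.44], [-1.43, 4.57], [0, 2.65], [-2.85, 2.85]. Speed limits (rad/s): [2.79, 2.79, 3.14, 3.14, 3.14, 3.14].

### API

Orientations are given as a unit quaternion [x, y, z, w].
In Python, from rig import readout, imaging, robot gives the robot as it stands. The module is installed in compiled form; this text tells all that it offers.
- The arm moves only by the tool play_rows, never from a script. Its argument "rows" is text: rows parted by semicolons, each of 7 numbers parted by spaces: the turn, a rotation vector about the tool's x, y, z in rad, then the shift along the tool's x, y, z in mm, then the closure, from 0 (fully open) to 1 (shut). In form: ax ay az tx ty tz gripper; .... A call has 1 to 8 rows; each row shifts and turns the commanded pose from where the row before left it, along the tool's axes as they then stand; what a row does not reach is not made up. A row lasts 1/12 s, in which the tool goes at most 41.7 mm and 7.16 degrees, less where a joint would pass 70% of its speed; a pose out of reach is approached as far as the arm can. A call with a gripper value outside its range is refused whole. The fingers move at their own pace and stop on an object; "squeeze" is the grip in N (left out, the last holds). Time passes only in rows, so rows that do not move let the fingers close. It gives the time, the measured TCP pose, the force and the opening at its end, in the units of the state.
- readout.get_obs(): the state, without advancing time (a new reading comes with each control period).
- imaging.camera(name): name is "scene" or "side" or "wrist"; returns the picture (384x512x3 uint8, blue, green, red); there is no depth.
- imaging.camera_info(name): a dict with "K" (3x3 intrinsics, pixels), "world_to_cam" (4x4, takes a point from world to camera coordinates). Camera axes: x right, y down, z forward; pixel columns grow to the right and rows downward; lengths in m; the calibration is good to about 2 mm. A picture is of the moment at which its call begins: read the wrist's pose just before it. camera_info takes no time and is no camera call; for the wrist camera it gives the pose at the moment of the call.
- robot.hand_in(): hands the job in, once; it reports no verdict.
The state is a dict: "time": time; "q": joint angles; "joint_velocities": joint speeds; "joint_torque": joint torques, N m; "position": TCP position; "tool_rot": TCP orientation; "ft_force": force on the tool from outside, world axes, zero at the start; "moment": the same for the moment, N m; "grip_width": finger opening in m.
Only numpy, scipy, OpenCV 4.12 (cv2) and the standard library are available. Lean on these libraries where they do the work, as an engineer would, in place of code of your own. Each camera call takes 0.05 s, during which the arm holds its last target. There are 200 camera calls.

### The job

Take the depth rod from its stand and gently slide it down the bore of the black adapter block, pushing the stiff ring inside ahead of it, until it really bottoms, and leave it standing there. Then read how far it stands out: slide the height marker's black grip so that its top is level with the top of the rod (to within 3 mm), and let go. Never press with 25 N or more on the block, and leave the other things on the bench where they are.

Things in the scene. Friction and masses are not known exactly. Their poses are not given: they have to be found in the camera images.
- rod_mid (a point): Depth rod: bright steel, upright, 130 mm long, about 0.11 kg. Shaft 12 mm in diameter with thin dark rings; plain round head 18 mm in diameter over the top 32 mm; below the shaft a thin nose 7.4 mm in diameter and 12 mm long, with a square shoulder between. It starts standing loosely in its stand. This point is on its axis, half-way up; z points to its head.
- stand: The rod's stand: plain fixed aluminium block 64 x 64 x 45 mm, origin at the centre of its underside. Its one vertical hole, 14 mm in diameter, is 40 mm deep, so the rod's top starts 135 mm above the bench.
- rod_head (a point): Middle of the depth rod's head, on its axis, 114 mm above the foot and 16 mm below the top: the place to grip.
- rod_top (a point): Centre of the depth rod's flat top face; z points up out of the rod.
- rod_tip (a point): Centre of the depth rod's foot (lower end).
- bore_mouth (a point): Centre of the mouth of the bore, in the top face of the black adapter block, with a bright ring round it. z points up out of the bore. The bore is vertical, 14 mm in diameter, with a 2 mm chamfer. The depth at which the rod bottoms is not known beforehand: it lies between 34 and 72 mm below this point and differs each time.
- seat: The unseen seat at the bottom of the bore. Its height is NOT given: this origin is only the centre of the block's underside. Only the rod's nose can load it: it gives 2 mm at about 1 N, then meets a firm rubber cushion (8 N per mm), so resistance rises steeply above the drag. Push onto the cushion; let go, the rod then stands with its weight on the seat.
- block: Fixed black adapter block, 70 x 70 mm, 85 mm high, on a dark foot plate; origin at the centre of its underside. In its bore, 8 to 18 mm below the mouth, sits a stiff sliding ring: the nose passes through it, the rod's shoulder lands on it and pushes it down with a steady drag of about 5 N. The ring stays where it is left and holds the rod up, so it is not the bottom.
- marker_top (a point): Centre of the flat top of the height marker's grip: black bar 44 mm long (this frame's y), 12 mm thick (x), 30 mm high (z up), on a 12 mm post that slides up and down in a fixed tube (base 80 x 80 mm, tube 22 mm in diameter, top 100 mm above the bench). It starts above the rod's final level, stays where it is left and takes 4 to 6 N to slide either way.
- marker (a joint): Height of the marker's slide, m: 0 fully down (grip top 132 mm above the bench) to 0.095 fully up (227 mm).
- objective_mid (a point): Bystander: bright metal objective lens, standing, 34 mm in diameter, 50 mm high; its middle.
- eyepiece_mid (a point): Bystander: eyepiece, standing, 34 mm in diameter at the black top, 60 mm high; its middle.
- dish_mid (a point): Bystander: glass dish, 90 mm in diameter, 16 mm high; its middle.
- pin_center (a point): Bystander: short thick steel pin lying down, 18 mm in diameter, 70 mm long; its middle. Not the depth rod.
- bottle_mid (a point): Bystander: small bottle, 52 mm in diameter, 120 mm high; its middle.
- slides_mid (a point): Bystander: white slide box with divisions, 100 x 85 x 30 mm; its middle.
- driver_grip (a point): Bystander: screwdriver lying down, 170 mm long; the middle of its handle.
Mind the look-alikes: they are no part of the job. What is shaped like the part that bears rod_mid but turquoise is not meant. Leave any purple look-alike of the block alone.

How it is judged:
On the way:
1. the depth rod is bottomed in the bore: its foot presses the seat at the bottom (contact force between anything else and seat above 0.5 N and horizontal distance between rod_tip and bore_mouth below 0.004 m and z of rod_tip in the frame of bore_mouth below -0.03 m and angle between rod_top's own z axis and vertical below 0.1 rad), for 0.2 s.
At the end, for the whole second after the job is handed in: The depth rod stands upright (within 0.1 rad) in the bore, let go, still bottomed: its foot presses the sprung seat with over 0.5 N (its weight is on the seat, not held up by the ring); and the top of the marker's grip, let go and at rest, is within 3 mm of the height of the rod's top (all of step 1 and z of rod_top in the frame of marker_top between -0.003 and 0.003 m and velocity of joint marker between -0.005 and 0.005 m/s); the robot touches nothing.
It fails at once if the block or anything in its bore is pressed with more than 25 N (contact force between anything else and block above 25 N).
It fails at once if a bystander is moved by more than 30 mm (distance of any of objective_mid, eyepiece_mid, dish_mid, pin_center, bottle_mid, slides_mid, driver_grip from where it was at the start of the episode above 0.03 m).
It also fails if it takes over 67 s, if anything falls off the work surface, if the arm or the gripper's body presses on something with over 40 N, if the wrist force passes 120 N, or if a joint passes its speed limit or range.

## Working session

There is one attempt and no reset: what is moved stays moved. The work goes in short steps, Python scripts to look and compute and a tool call to move; the robot and the scene stay as the last step left them, time stands still between calls to the robot, and variables do not carry over. Pictures are saved under pics/ and viewed, about 8 in all and at most 12, crops included, and the job is handed in when it is done.

Besides the shell and the picture viewer there is one more tool, called after "Emit:" as name(argument=value, ...) on one line, values as JSON. play_rows: Moves the arm, as the interface text tells. Its arguments: {"type":"object","properties":{"rows":{"type":"string"},"squeeze":{"type":"number"}},"required":["rows"]}

```bash
mkdir -p pics
cat > h.py <<'E'
import numpy as np, cv2
from rig import readout, imaging, robot
def ray(info,u,v):
    T=np.array(info["world_to_cam"]);K=np.array(info["K"])
    R=T[:3,:3];c=-R.T@T[:3,3];d=R.T@np.linalg.inv(K)@np.array([u,v,1.]);return c,d
def atz(info,u,v,z):
    c,d=ray(info,u,v);return c+d*(z-c[2])/d[2]
def tri(obs):
    A=np.zeros((3,3));b=np.zeros(3)
    for info,u,v in obs:
        c,d=ray(info,u,v);d/=np.linalg.norm(d);P=np.eye(3)-np.outer(d,d);A+=P;b+=P@c
    return np.linalg.solve(A,b)
def proj(info,p):
    q=np.array(info["K"])@(np.array(info["world_to_cam"])@np.append(p,1))[:3];return q[:2]/q[2]
E
python3 - <<'E'
from h import *
o=readout.get_obs();print(o)
a=[]
for n in ["scene","side","wrist"]:
    im=imaging.camera(n);cv2.imwrite(f"pics/{n}0.png",im);i=imaging.camera_info(n)
    c,d=ray(i,256,192);print(n,c,d,np.array(i["K"])[0,0])
    np.save(f"{n}0.npy",i,allow_pickle=True)
    a.append(im)
cv2.imwrite("pics/a0.png",cv2.resize(a[0],(800,600),interpolation=cv2.INTER_CUBIC))
cv2.imwrite("pics/b0.png",cv2.resize(a[1],(800,600),interpolation=cv2.INTER_CUBIC))
E
```

```text
{'time': 0.0, 'q': array([-1.78500497e-01,  5.28473647e-01,  1.43392289e+00, -3.01034307e-05,
        1.18141187e+00, -1.78500826e-01]), 'joint_velocities': array([-0.00082612,  0.00087483,  0.00078886, -0.00086347,  0.00258841,
       -0.00020723]), 'joint_torque': array([-5.45745443e-04, -4.40045428e+01, -1.76593530e+01,  6.32597599e-02,
        5.83207863e-02, -1.53719384e-04]), 'position': array([6.24248240e-01, 1.56141948e-04, 2.21560513e-01]), 'tool_rot': array([1.25240209e-04, 7.07879034e-01, 1.33575829e-04, 7.06333660e-01]), 'ft_force': array([-0.48834881,  0.38636686, -0.15505564]), 'moment': array([-0.0059624 , -0.00663768, -0.01129907]), 'grip_width': 0.08710856872958239}
scene [1.55868698 0.16167632 0.79336904] [-0.82473817 -0.12854928 -0.55113749] 441.9534021123281
side [ 0.45725644 -0.79668928  0.65228258] [ 0.10691102  0.82886123 -0.54954453] 409.2228664593315
wrist [0.62509635 0.06802626 0.38353282] [-0.00363298 -0.23790898 -0.97133491] 291.7894282656754
```

View pics/a0.png

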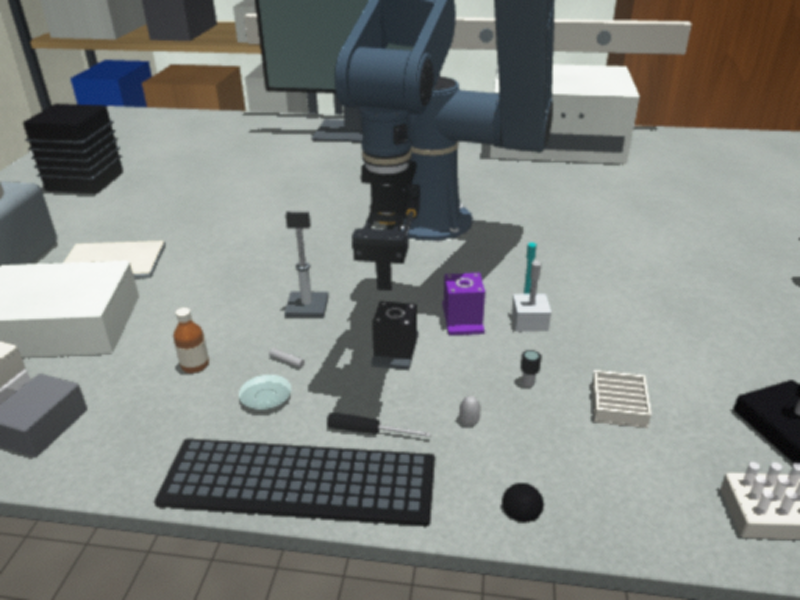

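View pics/b0.png

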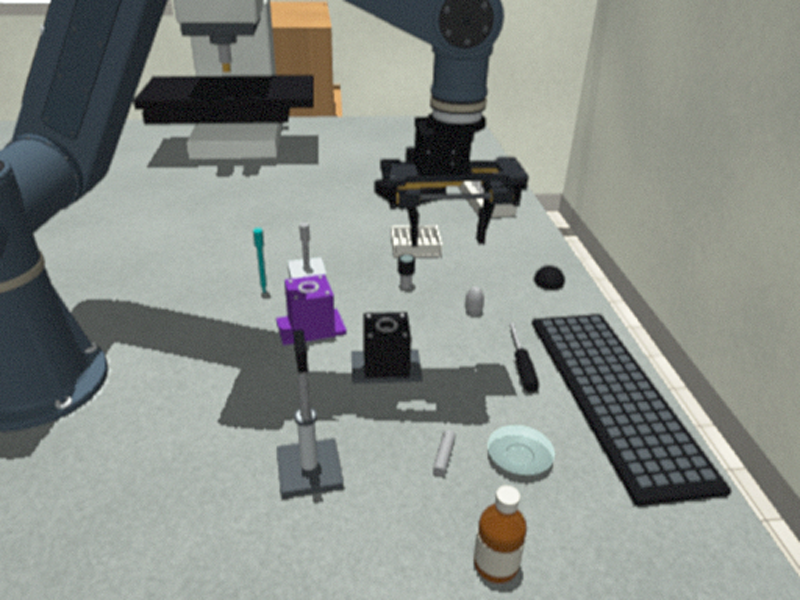

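The scene view shows two candidate rods: a turquoise one at (531,245), and a bright steel one at (537,262) in the aluminium stand at (531,312). The steel one is meant, by its colour and because it stands in the stand. The black block is at (396,315) and its purple look-alike at (464,285). The marker grip is at (298,219). Next I'll check enlarged crops.

Run:
```python
from h import *
def crop(n,x,y,w=66,h=75,s=4):
    im=cv2.imread(f"pics/{n}0.png")[y:y+h,x:x+w]
    r=cv2.resize(im,None,fx=s,fy=s,interpolation=cv2.INTER_CUBIC)
    for k in range(0,w,10): cv2.line(r,(k*s,0),(k*s,6),(0,0,255),1)
    for k in range(0,h,10): cv2.line(r,(0,k*s),(6,k*s),(0,0,255),1)
    return r
A=np.hstack([crop("scene",310,150),crop("scene",222,180),crop("scene",165,130)])
B=np.hstack([crop("side",150,138),crop("side",217,190),crop("side",160,205)])
cv2.imwrite("pics/c0.png",np.vstack([A,B]))
```

```text
(no output)
```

View pics/c0.png

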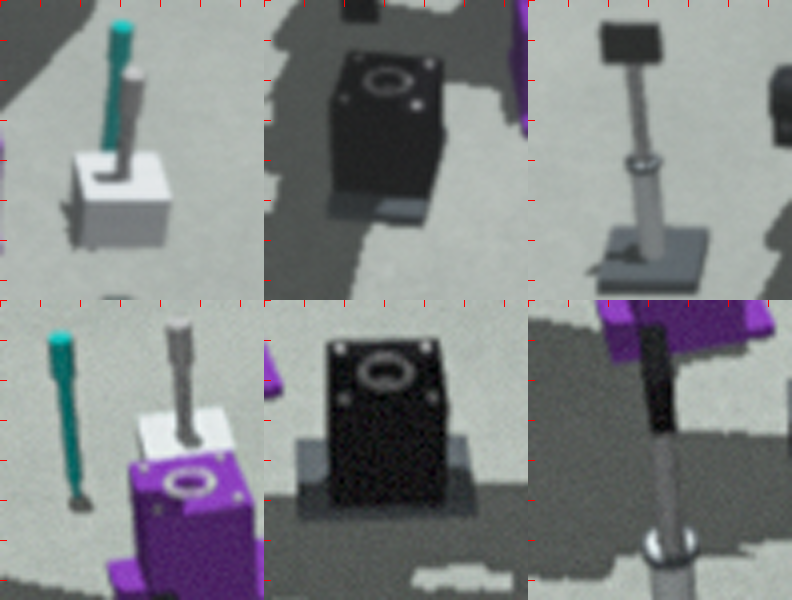

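Run:
```python
from h import *
S=np.load("scene0.npy",allow_pickle=True).item();D=np.load("side0.npy",allow_pickle=True).item()
def t(n,a,b):
    p=tri([(S,*a),(D,*b)]);print(n,p.round(4),proj(S,p)-a,proj(D,p)-b);return p
t("rodtop",(343,168),(195,143.6));t("bore",(253,200.5),(247.5,208));t("grip",(190.75,136.2),(191,211.2))
print(atz(S,343,168,.135),atz(D,195,143.6,.135)); 
for z in(.085,.09,.095):print(z,atz(S,253,200.5,z),atz(D,247.5,208,z))
# base plates corners marker from side (800x600 px /1.5625)
for u,v in [(278,450),(335,440),(342,485),(282,493)]: print(atz(D,u/1.5625,v/1.5625,.0))
# block top screws: side
for u,v in [(340,348),(426,346),(433,397),(343,398)]: print(atz(D,217+(u-264)/4,190+(v-300)/4,.085))
```

```text
rodtop [0.4147 0.2418 0.1345] [-0.08324671  0.15972716] [-0.08968185 -0.16598551]
bore [ 0.5401 -0.006   0.0831] [ 0.01557298 -0.0211189 ] [0.01805571 0.02542261]
grip [ 0.4214 -0.2044  0.2188] [ 0.92903195 -1.4707342 ] [1.58891919 2.39470116]
[0.41464037 0.24194819 0.135     ] [0.41503824 0.23970791 0.135     ]
0.085 [ 0.54289142 -0.00557509  0.085     ] [ 0.53977023 -0.00850516  0.085     ]
0.09 [ 0.55006138 -0.00439455  0.09      ] [ 0.53904295 -0.01545217  0.09      ]
0.095 [ 0.55723134 -0.00321401  0.095     ] [ 0.53831568 -0.02239919  0.095     ]
[ 0.37709556 -0.17081473  0.        ]
[ 0.45488842 -0.15827809  0.        ]
[ 0.46181475 -0.23802379  0.        ]
[ 0.38565139 -0.24474816  0.        ]
[0.51423109 0.01840454 0.085     ]
[0.56661546 0.01681063 0.085     ]
[ 0.56475987 -0.03535892  0.085     ]
[ 0.51241663 -0.03253446  0.085     ]
```

The steel rod in the bright stand is confirmed at crop (132,72). The turquoise rod stands free behind it, and the black block's bore is at crop (388,82). I'll go above the rod and check with the wrist camera.

Emit:
play_rows(rows="0 0 0 0 30 -26 0;0 0 0 0 30 -26 0;0 0 0 0 30 -26 0;0 0 0 0 30 -26 0;0 0 0 0 30 -26 0;0 0 0 0 30 -26 0;0 0 0 0 30 -26 0;0 0 0 0 30 -27 0")

```text
time: 0.82
position: [0.4146, 0.2411, 0.2225]
tool_rot: [0.0, 0.707, -0.0, 0.707]
ft_force: [0.4, 0.9, -0.8]
grip_width: 0.0868
```

Emit:
play_rows(rows="0 0 0 10 0 0 0;0 0 0 0 0 0 0;0 0 0 0 0 0 0;0 0 0 0 0 0 0")

```text
time: 1.15
position: [0.417, 0.2396, 0.2128]
tool_rot: [0.0, 0.707, -0.0, 0.707]
ft_force: [-0.1, -0.2, -0.8]
grip_width: 0.0872
```

Run:
```python
from h import *
o=readout.get_obs();print(o["position"],o["tool_rot"])
i=imaging.camera_info("wrist");im=imaging.camera("wrist");np.save("w1.npy",i,allow_pickle=True)
cv2.imwrite("pics/w1.png",cv2.resize(im,(768,576),interpolation=cv2.INTER_CUBIC))
S=np.load("scene0.npy",allow_pickle=True).item();D=np.load("side0.npy",allow_pickle=True).item()
print("turq top",tri([(S,340.3,156.5),(D,165.2,146.5)]),"foot",atz(D,170.5,188.5,0))
print("expect rodtop", proj(i,[.415,.241,.135])*1.5)
```

```text
[0.41702066 0.23963672 0.21276017] [ 3.27403954e-04  7.06799085e-01 -3.26927503e-04  7.07414193e-01]
turq top [0.33321845 0.23586677 0.1294373 ] foot [0.33679074 0.22310252 0.        ]
expect rodtop [380.51042799 301.41191118]
```

View pics/w1.png

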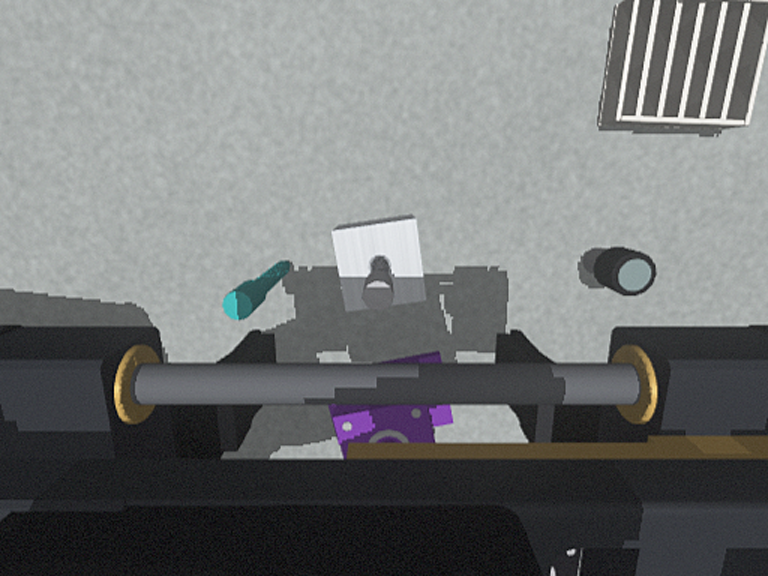

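Run:
```python
from h import *
im=cv2.imread("pics/w1.png")[205:325,320:440]
im=cv2.convertScaleAbs(im,alpha=1.3,beta=20)
cv2.imwrite("pics/w1c.png",cv2.resize(im,None,fx=5,fy=5,interpolation=cv2.INTER_CUBIC))
```

```text
(no output)
```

View pics/w1c.png

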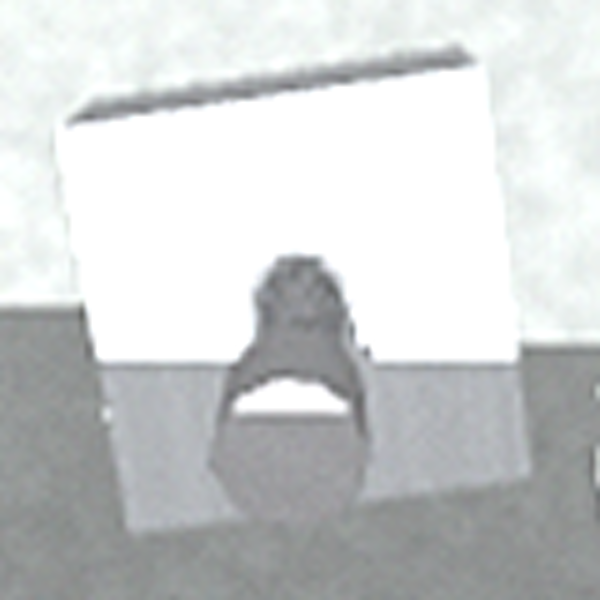

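Run:
```python
from h import *
i=np.load("w1.npy",allow_pickle=True).item()
f=lambda u,v:((320+u/5)/1.5,(205+v/5)/1.5)
print(atz(i,*f(291,448),.135))
c=[atz(i,*f(*p),.045) for p in[(65,125),(487,62),(530,475),(130,533)]];print(np.mean(c,0),c)
```

```text
[0.41370299 0.24499721 0.135     ]
[0.41424683 0.24429824 0.045     ] [array([0.37863945, 0.2715276 , 0.045     ]), array([0.44173452, 0.2808731 , 0.045     ]), array([0.44962916, 0.21712015, 0.045     ]), array([0.38698422, 0.20767211, 0.045     ])]
```

Emit:
play_rows(rows="0 0 0 0 4.5 -3 0.5;0 0 0 0 0 0 0.5;0 0 0 0 0 0 0.5;0 0 0 30 0 0 0.5;0 0 0 30 0 0 0.5;0 0 0 30 0 0 0.5;0 0 0 23 0 0 0.5;0 0 0 0 0 0 0.5", squeeze=40)

```text
time: 1.87
position: [0.4105, 0.2433, 0.096]
tool_rot: [-0.001, 0.71, -0.001, 0.704]
ft_force: [-0.0, -0.4, 0.1]
grip_width: 0.0459
```

Emit:
play_rows(rows="0 0 0 0 0 0 0.5;0 0 0 0 0 0 0.6;0 0 0 0 0 0 0.7;0 0 0 0 0 0 0.75;0 0 0 0 0 0 0.8;0 0 0 0 0 0 0.85;0 0 0 0 0 0 1;0 0 0 0 0 0 1", squeeze=40)

```text
time: 2.53
position: [0.4134, 0.2447, 0.1003]
tool_rot: [0.0, 0.707, 0.0, 0.708]
ft_force: [-0.8, 0.3, 5.5]
grip_width: 0.017
```

Emit:
play_rows(rows="0 0 0 0 0 0 1;0 0 0 0 0 0 1;0 0 0 0 0 0 1;0 0 0 0 0 0 1")

```text
time: 2.87
position: [0.4134, 0.2447, 0.1003]
tool_rot: [0.0, 0.707, 0.0, 0.708]
ft_force: [-0.8, 0.3, 7.1]
grip_width: 0.017
```

Emit:
play_rows(rows="0 0 0 -10 0 0 1;0 0 0 -15 0 0 1;0 0 0 -20 0 0 1;0 0 0 -20 0 0 1;0 0 0 -20 0 0 1;0 0 0 -20 0 0 1;0 0 0 -15 0 0 1;0 0 0 0 0 0 1")

```text
time: 3.53
position: [0.4147, 0.2452, 0.2221]
tool_rot: [0.001, 0.705, 0.001, 0.709]
ft_force: [0.2, 0.3, -0.7]
grip_width: 0.0169
```

Emit:
play_rows(rows="0 0 0 0 -30 15 1;0 0 0 0 -30 15 1;0 0 0 0 -30 15 1;0 0 0 0 -30 15 1;0 0 0 0 -30 15 1;0 0 0 0 -30 15 1;0 0 0 0 -30 15 1;0 0 0 0 -20 15 1")

```text
time: 4.2
position: [0.5327, 0.0119, 0.218]
tool_rot: [0.0, 0.708, -0.001, 0.706]
ft_force: [0.2, 1.2, -1.2]
grip_width: 0.0168
```

Emit:
play_rows(rows="0 0 0 0 0 0 1;0 0 0 0 0 0 1;0 0 0 0 0 0 1;0 0 0 0 0 0 1;0 0 0 0 0 0 1;0 0 0 0 0 0 1")

```text
time: 4.7
position: [0.5323, 0.0156, 0.2195]
tool_rot: [-0.001, 0.707, 0.001, 0.707]
ft_force: [-0.3, 0.8, -2.1]
grip_width: 0.0168
```

Run:
```python
from h import *
o=readout.get_obs();print(o["position"],o["tool_rot"],o["ft_force"],o["moment"],o["grip_width"])
i=imaging.camera_info("wrist");im=imaging.camera("wrist");np.save("w2.npy",i,allow_pickle=True)
cv2.imwrite("pics/w2r.png",im)
ims=[cv2.resize(im[150:350,150:370],(396,360),interpolation=cv2.INTER_CUBIC)]
p=o["position"]
for n in["scene","side"]:
    im=imaging.camera(n);cv2.imwrite(f"pics/{n}2.png",im);j=imaging.camera_info(n)
    u,v=proj(j,[.541,-.0065,.12]).astype(int);print(n,u,v)
    t=im[v-50:v+50,u-50:u+50];ims.append(cv2.resize(t,(400,400) if n=="scene" else (400,400),interpolation=cv2.INTER_CUBIC))
cv2.imwrite("pics/s2.png",np.hstack(ims[1:]))
print(proj(i,[.541,-.0065,.085]), proj(i,[p[0],p[1],p[2]-.0953]))
```

```text
[0.53231633 0.01561354 0.21945794] [-5.22799300e-04  7.07304667e-01  6.34849132e-04  7.06908362e-01] [-0.25199821  0.77514405 -2.07690727] [-0.00225832 -0.03636845  0.01085062] 0.01680274831608811
scene 252 189
side 248 195
[264.45175697 207.98135049] [256.23077229 197.21905242]
```

View pics/s2.png

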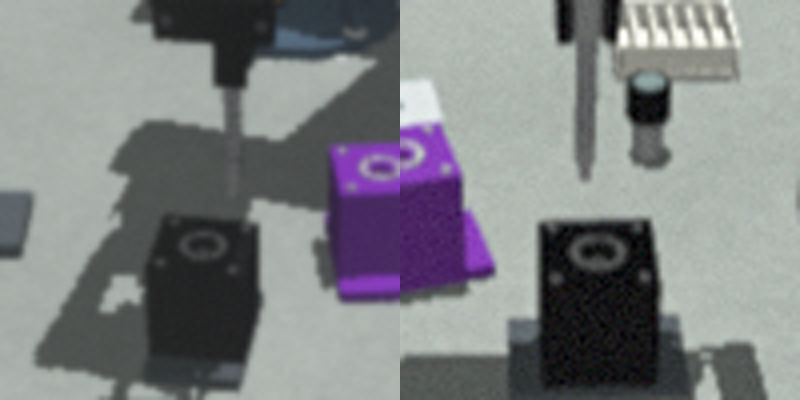

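View pics/w2r.png

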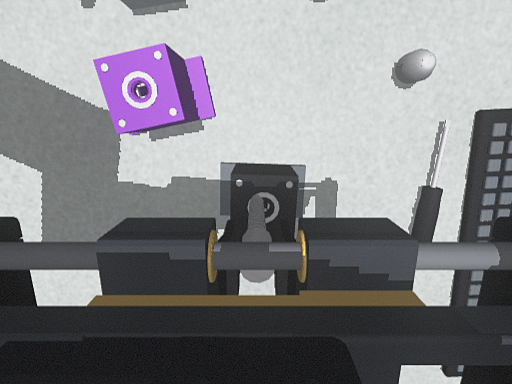

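The rod is held upright, with its foot at side crop (585,178) and scene crop (233,193). The bore ring is at side (599,251) and scene (204,245), and in the wrist view at (265,208). Next I compare the foot as seen with the foot as predicted, to get the camera bias.

Run:
```python
from h import *
S=imaging.camera_info("scene");D=imaging.camera_info("side");W=np.load("w2.npy",allow_pickle=True).item()
F=tri([(S,260.25,187.25),(D,244.25,189.5)]);print("foot",F,"pred",[.5323,.0156,.1242])
f=[.5323,.0156,.1242];print(proj(S,f),proj(D,f))
print("bore",tri([(S,253,200.25),(D,247.75,207.75)]))
# ring fit in wrist: bright pixels
im=cv2.imread("pics/w2r.png");g=cv2.cvtColor(im,cv2.COLOR_BGR2GRAY)
np.set_printoptions(linewidth=250)
print(g[186:228:2,244:288:2])
```

```text
foot [0.53309695 0.01359066 0.12418319] pred [0.5323, 0.0156, 0.1242]
[260.85911302 187.35230036] [243.67589005 188.79768333]
bore [ 0.54053298 -0.00603659  0.08407137]
[[ 55  57  50  55  57  62  61  62  60  58  62  59  60  58  61  63  60  54  57  54  53 112]
 [ 53  50  56  50  55  55  52  49  52  54  52  54  52  51  49  49  52  48  53  52  58  50]
 [ 51  55  54  49  51  56  51  55  55  45  52  51  54  52  53  50  54  49  53  53  52  49]
 [ 51  56  57  52  53  53  47  54 104 105  93  92  59  46  51  47  49  54  56  48  55  53]
 [ 53  48  51  47  46  57 100 130 137 132 135 134 134 118  57  51  46  54  49  53  57  55]
 [ 52  50  53  47  73 103  99  93 126 123 131 143 139 141 146  81  47  49  50  52  54  51]
 [ 53  54  44  63 101  91  98  95 102  57  39  40 102 138 138 140  59  49  47  52  52  46]
 [ 51  46  37 101  97  94  94  98  93 101  50  47  46  33 134 130 129  41  55  50  44  53]
 [ 48  46  98  89  75  99  93  95  96  91  47  43  43  40  59 136 139  91  46  45  49  49]
 [ 47  43 130  87  98  92 100  96  87  97  45  35 137  46  44 136 136 109  48  47  48  47]
 [ 46  41 144  84  98
[... 280 characters left out ...]
2  89  93  96  58  30  43  46  26 132 132  61  41  47  46  45]
 [ 45  44  57  89  99  92  94  96  98  95  77  47  41  37 116 133 141  44  42  40  47  48]
 [ 43  44  68  84  86  89  93  87  87  96  76  35  66 113 131 137  71  39  47  48  47  52]
 [ 43  43  76  80  99  90  90  95  95  85  86 116 136 134 139  87  39  45  41  47  46  44]
 [ 42  41  90  97  89  96  86  89  94  81  69 127 131 113  66  32  41  44  41  39  42  39]
 [ 41  42  93  85  92  96  99 103  92  87  85 113  69  40  43  41  41  40  39  38  36  44]
 [ 45  39  86  95  87  91  96  88  86  89 102  31  42  37  44  46  46  46  44  38  39  42]
 [ 43  32  86  96  98  89  88  92  93  94  83  44  38  42  44  40  48  44  38  31  39  40]]
```

Emit:
play_rows(rows="0 0 0 0 -10.5 4 1;0 0 0 0 -10 3.5 1;0 0 0 10 0 0 1;0 0 0 10 0 0 1;0 0 0 10 0 0 1;0 0 0 0 0 0 1;0 0 0 0 0 0 1;0 0 0 0 0 0 1")

```text
time: 5.52
position: [0.5403, -0.0058, 0.1892]
tool_rot: [0.0, 0.707, 0.0, 0.707]
ft_force: [0.4, 1.4, -1.7]
grip_width: 0.0168
```

Run:
```python
from h import *
o=readout.get_obs();print(o["position"],o["tool_rot"],o["ft_force"],o["moment"])
ims=[]
p=o["position"]
for n in["scene","side"]:
    im=imaging.camera(n);j=imaging.camera_info(n)
    u,v=proj(j,[.540,-.006,.095]).astype(int);print(n,u,v,proj(j,p-[0,0,.0953]))
    ims.append(cv2.resize(im[v-25:v+25,u-25:u+25],(400,400),interpolation=cv2.INTER_CUBIC))
cv2.imwrite("pics/s3.png",cv2.convertScaleAbs(np.hstack(ims),alpha=1.4,beta=10))
```

```text
[ 0.54032961 -0.00578001  0.18917945] [1.82338093e-05 7.07360446e-01 1.49399683e-04 7.06853009e-01] [ 0.43602222  1.44401035 -1.74077168] [ 0.04334475 -0.01002356  0.02773574]
scene 252 196 [253.01746213 197.39126695]
side 247 203 [247.68514526 204.27833429]
```

View pics/s3.png

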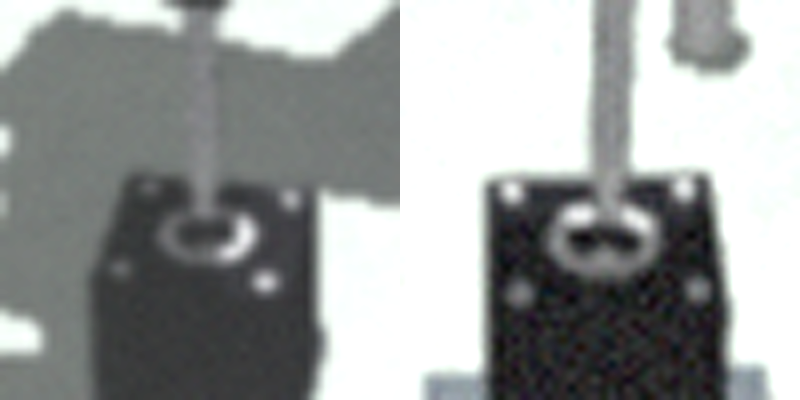

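Scene crop: the rod is at x=204 and the ring centre at 208. Side crop: the rod is at 607 and the ring at 602. So I shift by about -1.2 mm in x and +0.9 mm in y, then go down into the bore.

Emit:
play_rows(rows="0 0 0 0 0.9 -1.2 1;0 0 0 3 0 0 1;0 0 0 3 0 0 1;0 0 0 3 0 0 1;0 0 0 3 0 0 1;0 0 0 2 0 0 1;0 0 0 2 0 0 1;0 0 0 0 0 0 1")

```text
time: 6.28
position: [0.539, -0.005, 0.173]
tool_rot: [0.0, 0.707, 0.0, 0.707]
ft_force: [-0.4, 0.1, -1.4]
grip_width: 0.0165
```

Emit:
play_rows(rows="0 0 0 2 0 0 1;0 0 0 1 0 0 1;0 0 0 1 0 0 1;0 0 0 1 0 0 1;0 0 0 1 0 0 1;0 0 0 0 0 0 1")

```text
time: 6.78
position: [0.5392, -0.005, 0.1674]
tool_rot: [0.0, 0.707, 0.0, 0.707]
ft_force: [-0.0, 0.2, -1.4]
grip_width: 0.0171
```

Emit:
play_rows(rows="0 0 0 1 0 0 1;0 0 0 1 0 0 1;0 0 0 1 0 0 1;0 0 0 1 0 0 1;0 0 0 0 0 0 1")

```text
time: 7.2
position: [0.5391, -0.005, 0.1633]
tool_rot: [0.0, 0.707, 0.0, 0.707]
ft_force: [-0.9, -0.0, -1.2]
grip_width: 0.0168
```

Emit:
play_rows(rows="0 0 0 1 0 0 1;0 0 0 1 0 0 1;0 0 0 1 0 0 1;0 0 0 1 0 0 1;0 0 0 0 0 0 1")

```text
time: 7.62
position: [0.5394, -0.0051, 0.1597]
tool_rot: [-0.0, 0.707, -0.0, 0.707]
ft_force: [-0.9, 0.7, 0.6]
grip_width: 0.0172
```

Emit:
play_rows(rows="0 0 0 1 0 0 1;0 0 0 1 0 0 1;0 0 0 1 0 0 1;0 0 0 0 0 0 1")

```text
time: 7.95
position: [0.5395, -0.0051, 0.1567]
tool_rot: [-0.0, 0.707, -0.0, 0.707]
ft_force: [-1.0, 0.1, 2.6]
grip_width: 0.0169
```

Emit:
play_rows(rows="0 0 0 1 0 0 1;0 0 0 1 0 0 1;0 0 0 1 0 0 1;0 0 0 1 0 0 1;0 0 0 0 0 0 1")

```text
time: 8.37
position: [0.5394, -0.0051, 0.1524]
tool_rot: [-0.0, 0.707, -0.0, 0.707]
ft_force: [-0.3, -0.3, 3.1]
grip_width: 0.0172
```

Emit:
play_rows(rows="0 0 0 1 0 0 1;0 0 0 1 0 0 1;0 0 0 1 0 0 1;0 0 0 1 0 0 1;0 0 0 0 0 0 1")

```text
time: 8.78
position: [0.5393, -0.0051, 0.1483]
tool_rot: [0.0, 0.707, -0.0, 0.707]
ft_force: [0.6, -0.7, 2.1]
grip_width: 0.0169
```

Emit:
play_rows(rows="0 0 0 0.7 0 0 1;0 0 0 0.7 0 0 1;0 0 0 0.6 0 0 1;0 0 0 0 0 0 1")

```text
time: 9.12
position: [0.5393, -0.0051, 0.1465]
tool_rot: [0.0, 0.707, -0.0, 0.707]
ft_force: [-0.2, 0.3, 3.3]
grip_width: 0.017
```

Emit:
play_rows(rows="0 0 0 0.7 0 0 1;0 0 0 0.7 0 0 1;0 0 0 0.6 0 0 1;0 0 0 0 0 0 1")

```text
time: 9.45
position: [0.5393, -0.005, 0.1444]
tool_rot: [0.0, 0.707, 0.0, 0.707]
ft_force: [-0.6, 0.1, 3.8]
grip_width: 0.0172
```

Emit:
play_rows(rows="0 0 0 0.5 0 0 1;0 0 0 0.5 0 0 1;0 0 0 0.5 0 0 1;0 0 0 0 0 0 1")

```text
time: 9.78
position: [0.5393, -0.005, 0.143]
tool_rot: [-0.0, 0.707, 0.0, 0.707]
ft_force: [0.8, 0.3, 2.2]
grip_width: 0.0167
```

Emit:
play_rows(rows="0 0 0 0.7 0 0 1;0 0 0 0.7 0 0 1;0 0 0 0.6 0 0 1;0 0 0 0 0 0 1")

```text
time: 10.12
position: [0.5393, -0.0051, 0.1409]
tool_rot: [0.0, 0.707, 0.0, 0.707]
ft_force: [0.8, 1.3, 3.1]
grip_width: 0.0167
```

Emit:
play_rows(rows="0 0 0 0.7 0 0 1;0 0 0 0.7 0 0 1;0 0 0 0.6 0 0 1;0 0 0 0 0 0 1")

```text
time: 10.45
position: [0.5393, -0.0051, 0.1389]
tool_rot: [0.0, 0.707, -0.0, 0.707]
ft_force: [0.8, 0.4, 2.1]
grip_width: 0.0168
```

Emit:
play_rows(rows="0 0 0 0.7 0 0 1;0 0 0 0.7 0 0 1;0 0 0 0.6 0 0 1;0 0 0 0 0 0 1")

```text
time: 10.78
position: [0.5393, -0.0051, 0.1369]
tool_rot: [0.0, 0.707, 0.0, 0.707]
ft_force: [0.5, -0.8, 3.4]
grip_width: 0.017
```

Emit:
play_rows(rows="0 0 0 0.7 0 0 1;0 0 0 0.7 0 0 1;0 0 0 0.6 0 0 1;0 0 0 0 0 0 1")

```text
time: 11.12
position: [0.5393, -0.0051, 0.1349]
tool_rot: [0.0, 0.707, -0.0, 0.707]
ft_force: [0.1, 0.4, 1.4]
grip_width: 0.0166
```

Emit:
play_rows(rows="0 0 0 0.7 0 0 1;0 0 0 0.7 0 0 1;0 0 0 0.6 0 0 1;0 0 0 0 0 0 1")

```text
time: 11.45
position: [0.5393, -0.0051, 0.1329]
tool_rot: [0.0, 0.707, 0.0, 0.707]
ft_force: [-0.3, -0.3, 3.0]
grip_width: 0.0169
```

Emit:
play_rows(rows="0 0 0 0.7 0 0 1;0 0 0 0.7 0 0 1;0 0 0 0.6 0 0 1;0 0 0 0 0 0 1")

```text
time: 11.78
position: [0.5393, -0.0051, 0.1309]
tool_rot: [0.0, 0.707, 0.0, 0.707]
ft_force: [0.7, -0.4, 2.7]
grip_width: 0.0164
```

Emit:
play_rows(rows="0 0 0 0.7 0 0 1;0 0 0 0.7 0 0 1;0 0 0 0.6 0 0 1;0 0 0 0 0 0 1")

```text
time: 12.12
position: [0.5393, -0.0051, 0.1289]
tool_rot: [-0.0, 0.707, 0.0, 0.707]
ft_force: [-0.6, 0.5, 2.8]
grip_width: 0.0169
```

Emit:
play_rows(rows="0 0 0 0.7 0 0 1;0 0 0 0.7 0 0 1;0 0 0 0.6 0 0 1;0 0 0 0 0 0 1")

```text
time: 12.45
position: [0.5393, -0.0051, 0.1272]
tool_rot: [-0.0, 0.707, -0.0, 0.707]
ft_force: [0.0, 0.5, 5.1]
grip_width: 0.0169
```

The force is rising, so I'll take smaller steps.

Emit:
play_rows(rows="0 0 0 0.5 0 0 1;0 0 0 0 0 0 1;0 0 0 0 0 0 1")

```text
time: 12.7
position: [0.5395, -0.0051, 0.127]
tool_rot: [-0.0, 0.707, -0.0, 0.707]
ft_force: [-0.3, -0.3, 7.2]
grip_width: 0.0166
```

Emit:
play_rows(rows="0 0 0 0.5 0 0 1;0 0 0 0 0 0 1;0 0 0 0 0 0 1")

```text
time: 12.95
position: [0.5395, -0.0051, 0.1268]
tool_rot: [-0.0, 0.707, -0.0, 0.707]
ft_force: [-1.2, -0.5, 7.8]
grip_width: 0.0169
```

Emit:
play_rows(rows="0 0 0 0.6 0 0 1;0 0 0 0 0 0 1;0 0 0 0 0 0 1")

```text
time: 13.2
position: [0.5397, -0.0051, 0.1265]
tool_rot: [-0.0, 0.707, -0.0, 0.708]
ft_force: [-1.6, -0.6, 10.2]
grip_width: 0.0166
```

Steep resistance of about 7–8 N/mm, with about 12 N in total: the rod is on the cushion. I'll ease off and release.

Emit:
play_rows(rows="0 0 0 -0.6 0 0 1;0 0 0 -0.4 0 0 1;0 0 0 0 0 0 1;0 0 0 0 0 0 0.7;0 0 0 0 0 0 0.6;0 0 0 0 0 0 0.5;0 0 0 0 0 0 0.5;0 0 0 0 0 0 0.5")

```text
time: 13.87
position: [0.5388, -0.005, 0.1259]
tool_rot: [0.0, 0.708, 0.0, 0.707]
ft_force: [0.8, 0.6, 0.5]
grip_width: 0.0402
```

Emit:
play_rows(rows="0 0 0 -20 0 0 0.5;0 0 0 -25 0 0 0.5;0 0 0 -25 0 0 0.5;0 0 0 0 0 0 0.8;0 0 0 0 0 0 1;0 0 0 0 0 0 1;0 0 0 0 0 0 1;0 0 0 0 0 0 1")

```text
time: 14.53
position: [0.5383, -0.0049, 0.1951]
tool_rot: [0.0, 0.708, 0.0, 0.706]
ft_force: [0.1, -0.3, -0.3]
grip_width: 0.0178
```

Run:
```python
from h import *
o=readout.get_obs();print(o["position"],o["ft_force"],o["grip_width"])
ims=[]
for n,q in(("scene",[.539,-.005,.16]),("side",[.539,-.005,.16]),("scene",[.4214,-.2044,.2]),("side",[.4214,-.2044,.2])):
    im=imaging.camera(n);j=imaging.camera_info(n)
    u,v=proj(j,q).astype(int);print(n,u,v)
    ims.append(cv2.resize(im[v-35:v+35,u-35:u+35],(280,280),interpolation=cv2.INTER_CUBIC))
cv2.imwrite("pics/s4.png",cv2.convertScaleAbs(np.vstack([np.hstack(ims[:2]),np.hstack(ims[2:])]),alpha=1.3,beta=10))
```

```text
[ 0.53831475 -0.00489457  0.1951249 ] [ 0.0855573  -0.3172824  -0.30668645] 0.0178050691793848
scene 252 177
side 247 180
scene 192 140
side 193 222
```

View pics/s4.png

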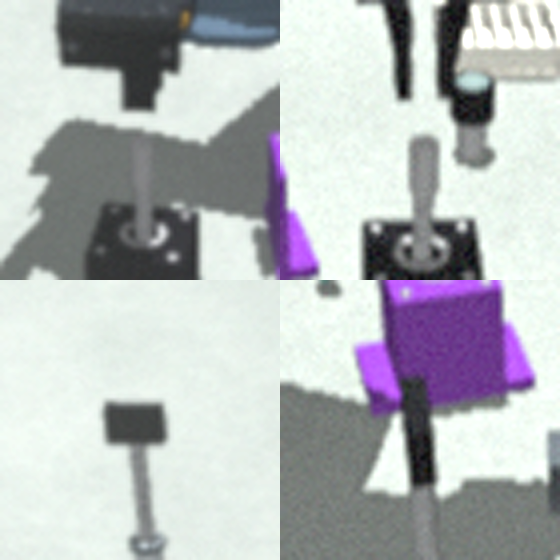

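The rod stands alone and upright in the bore, with its top at side crop (424,143). The marker grip is at scene crop (135,405–440), seen end-on at side crop (413,380). Now I shut the fingers and touch the rod's top lightly.

Emit:
play_rows(rows="0 0 0 0 0 0.9 1;0 0 0 0 0 0 1;0 0 0 0 0 0 1;0 0 0 10 0 0 1;0 0 0 10 0 0 1;0 0 0 6 0 0 1;0 0 0 0 0 0 1;0 0 0 0 0 0 1")

```text
time: 15.4
position: [0.5396, -0.005, 0.1695]
tool_rot: [0.0, 0.708, 0.0, 0.706]
ft_force: [0.5, 0.2, 0.6]
grip_width: 0.0007
```

Emit:
play_rows(rows="0 0 0 2 0 0 1;0 0 0 2 0 0 1;0 0 0 1 0 0 1;0 0 0 0.5 0 0 1;0 0 0 0.5 0 0 1;0 0 0 0 0 0 1;0 0 0 0 0 0 1")

```text
time: 15.98
position: [0.5402, -0.0051, 0.1645]
tool_rot: [-0.0, 0.707, -0.0, 0.707]
ft_force: [-0.9, 0.4, 0.0]
grip_width: 0.0007
```

Emit:
play_rows(rows="0 0 0 1 0 0 1;0 0 0 0 0 0 1;0 0 0 0 0 0 1")

```text
time: 16.23
position: [0.5402, -0.0051, 0.1634]
tool_rot: [0.0, 0.707, -0.0, 0.707]
ft_force: [0.3, -0.5, 0.0]
grip_width: 0.0006
```

Emit:
play_rows(rows="0 0 0 1 0 0 1;0 0 0 0 0 0 1;0 0 0 0 0 0 1")

```text
time: 16.48
position: [0.5403, -0.0051, 0.1625]
tool_rot: [0.0, 0.707, -0.0, 0.707]
ft_force: [-0.4, 0.3, 0.6]
grip_width: 0.0007
```

Emit:
play_rows(rows="0 0 0 0.7 0 0 1;0 0 0 0 0 0 1;0 0 0 0 0 0 1")

```text
time: 16.73
position: [0.5406, -0.0052, 0.1621]
tool_rot: [-0.0, 0.707, -0.0, 0.707]
ft_force: [-0.1, 0.0, 3.0]
grip_width: 0.0004
```

Touch contact is at TCP z ≈ 0.1622–0.1624, which agrees with the grip-based estimate of 0.162. Now to the marker.

Emit:
play_rows(rows="0 0 0 -20 0 0 1;0 0 0 -30 0 0 1;0 0 0 -30 0 0 1;0 0 0 -30 0 0 1;0 0 0 0 -28 -17 1;0 0 0 0 -28 -17 1;0 0 0 0 -28 -17 1;0 0 0 0 -28 -17 1")

```text
time: 17.4
position: [0.4711, -0.1177, 0.2717]
tool_rot: [-0.0, 0.707, 0.0, 0.707]
ft_force: [0.0, 0.2, -0.6]
grip_width: 0.0001
```

Emit:
play_rows(rows="0 0 0 0 -28 -17 1;0 0 0 0 -28 -17 1;0 0 0 0 -28 -17 1;0 0 0 0 0 0 1;0 0 0 0 0 0 1;0 0 0 0 0 0 1;0 0 0 0 0 0 1;0 0 0 0 0 0 1")

```text
time: 18.07
position: [0.4216, -0.1999, 0.2716]
tool_rot: [-0.001, 0.707, 0.001, 0.707]
ft_force: [-0.1, -0.4, 0.2]
grip_width: 0.0005
```

Run:
```python
from h import *
o=readout.get_obs();print(o["position"],o["ft_force"],o["time"])
i=imaging.camera_info("wrist");S=imaging.camera_info("scene");D=imaging.camera_info("side")
w=imaging.camera("wrist");np.save("w5.npy",i,allow_pickle=True)
p=tri([(S,191,137),(D,191.75,217)]);print(p,proj(i,p))
ims=[cv2.resize(w,(512,384))]
for n in("scene","side"):
    im=imaging.camera(n);j=imaging.camera_info(n)
    u,v=proj(j,[.42,-.204,.225]).astype(int);print(n,u,v)
    ims.append(cv2.resize(im[v-24:v+24,u-18:u+18],(288,384) if 0 else (144,192),interpolation=cv2.INTER_CUBIC))
cv2.imwrite("pics/s5.png",cv2.convertScaleAbs(np.hstack([ims[0],cv2.resize(np.vstack(ims[1:]),(288,768)) [:384] if 0 else np.vstack(ims[1:])]),alpha=1.3,beta=15))
```

```text
[ 0.42161476 -0.19991673  0.27161737] [-0.0609277  -0.44611875  0.20234868] 18.0667
[ 0.42017778 -0.20679483  0.21185312] [254.3002699  216.93896545]
scene 191 132
side 191 210
```

View pics/s5.png

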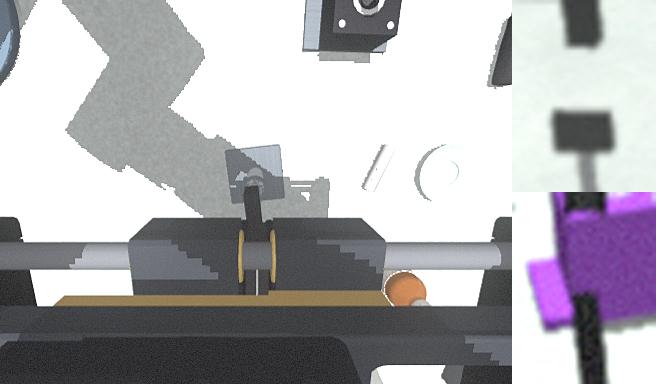

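Emit:
play_rows(rows="0 0 0 0 -3 -1 1;0 0 0 10 0 0 1;0 0 0 10 0 0 1;0 0 0 10 0 0 1;0 0 0 8 0 0 1;0 0 0 5 0 0 1;0 0 0 4 0 0 1;0 0 0 4 0 0 1")

```text
time: 18.88
position: [0.4204, -0.2042, 0.2206]
tool_rot: [-0.0, 0.707, -0.0, 0.707]
ft_force: [0.0, 0.3, 0.5]
grip_width: 0.0004
```

Emit:
play_rows(rows="0 0 0 3 0 0 1;0 0 0 3 0 0 1;0 0 0 3 0 0 1;0 0 0 3 0 0 1;0 0 0 0 0 0 1")

```text
time: 19.3
position: [0.4203, -0.2042, 0.2085]
tool_rot: [-0.0, 0.707, -0.0, 0.707]
ft_force: [-0.5, -0.4, 0.8]
grip_width: 0.0004
```

Emit:
play_rows(rows="0 0 0 2 0 0 1;0 0 0 2 0 0 1;0 0 0 2 0 0 1;0 0 0 0 0 0 1")

```text
time: 19.63
position: [0.4202, -0.2041, 0.2025]
tool_rot: [-0.0, 0.707, -0.0, 0.707]
ft_force: [-0.2, 0.1, 1.0]
grip_width: 0.0006
```

Run:
```python
from h import *
o=readout.get_obs();ims=[]
for n in("scene","side"):
    im=imaging.camera(n);j=imaging.camera_info(n)
    u,v=proj(j,o["position"]).astype(int);print(n,u,v,proj(j,o["position"]))
    ims.append(cv2.resize(im[v-30:v+30,u-24:u+24],(384,480),interpolation=cv2.INTER_CUBIC))
cv2.imwrite("pics/s6.png",cv2.convertScaleAbs(np.hstack(ims),alpha=1.8,beta=30))
```

```text
scene 192 139 [192.38647451 139.58126563]
side 192 220 [192.49989064 220.85253031]
```

View pics/s6.png

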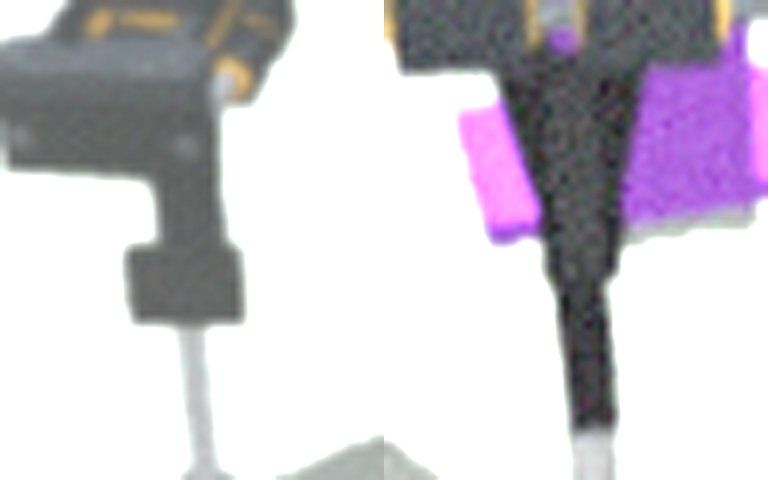

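Scene crop: the fingertip is right on the grip's top edge at (186,243), aligned sideways. I carry on down with measured steps.

Emit:
play_rows(rows="0 0 0 2 0 0 1;0 0 0 2 0 0 1;0 0 0 2 0 0 1;0 0 0 2 0 0 1;0 0 0 0 0 0 1")

```text
time: 20.15
position: [0.4201, -0.204, 0.1943]
tool_rot: [0.0, 0.707, 0.0, 0.707]
ft_force: [0.8, -0.1, 0.3]
grip_width: 0.0003
```

Run:
```python
from h import *
j=imaging.camera_info("scene");g=cv2.cvtColor(imaging.camera("scene"),cv2.COLOR_BGR2GRAY)
g0=cv2.cvtColor(cv2.imread("pics/scene2.png"),cv2.COLOR_BGR2GRAY)
np.set_printoptions(linewidth=200)
print("col184 now/then, rows 128..160");print(g[128:160,185]);print(g0[128:160,185])
print("col196");print(g[128:160,196]);print(g0[128:160,196]); print(proj(j,readout.get_obs()["position"]))
```

```text
col184 now/then, rows 128..160
[ 39  40  40  40  43  63 121 165 176 178 181 180 172 134  72  45  42  44  44  43  46  49  49  69 118 164 174 175 174 175 176 174]
[176 174 172 174 175 178 165 118  67  48  47  45  45  46  45  47  48  78 136 170 177 178 175 174 173 173 172 173 173 173 172 175]
col196
[156 157 154 136 130 131 125 113 110 108 106  99  90  80  53  42  43  42  40  41  40  40  43  59 108 159 174 172 171 173 172 173]
[174 176 176 177 177 178 168 137  79  51  47  45  45  46  44  44  46  74 130 166 173 175 172 172 170 171 172 170 171 172 171 171]
[192.70154587 142.02760144]
```

The grip is moving with the finger: its top edge went from row 135.5 to 141.5, and the tip projects to row 142. I continue to the target of 0.1623.

Emit:
play_rows(rows="0 0 0 4 0 0 1;0 0 0 4 0 0 1;0 0 0 4 0 0 1;0 0 0 4 0 0 1;0 0 0 4 0 0 1;0 0 0 4 0 0 1;0 0 0 3 0 0 1;0 0 0 0 0 0 1")

```text
time: 20.87
position: [0.42, -0.204, 0.167]
tool_rot: [0.0, 0.707, 0.0, 0.707]
ft_force: [0.2, -0.1, -0.7]
grip_width: 0.0005
```

Emit:
play_rows(rows="0 0 0 1 0 0 1;0 0 0 1 0 0 1;0 0 0 0 0 0 1;0 0 0 0 0 0 1")

```text
time: 21.2
position: [0.4201, -0.204, 0.1656]
tool_rot: [0.0, 0.707, 0.0, 0.707]
ft_force: [-0.6, -0.8, -0.0]
grip_width: 0.0003
```

Emit:
play_rows(rows="0 0 0 0.5 0 0 1;0 0 0 0.5 0 0 1;0 0 0 0.5 0 0 1;0 0 0 0.5 0 0 1")

```text
time: 21.53
position: [0.4202, -0.2041, 0.1639]
tool_rot: [-0.0, 0.707, -0.0, 0.707]
ft_force: [-0.5, -0.4, 2.9]
grip_width: 0.0003
```

Emit:
play_rows(rows="0 0 0 0.5 0 0 1;0 0 0 0.5 0 0 1;0 0 0 0 0 0 1;0 0 0 0 0 0 1")

```text
time: 21.87
position: [0.4202, -0.204, 0.1627]
tool_rot: [0.0, 0.707, 0.0, 0.707]
ft_force: [-0.3, 0.4, 2.1]
grip_width: 0.0008
```

Emit:
play_rows(rows="0 0 0 0.4 0 0 1;0 0 0 0 0 0 1;0 0 0 0 0 0 1")

```text
time: 22.12
position: [0.4202, -0.2041, 0.1623]
tool_rot: [0.0, 0.707, 0.0, 0.707]
ft_force: [0.1, -1.0, 1.9]
grip_width: 0.0002
```

Emit:
play_rows(rows="0 0 0 -2 0 0 1;0 0 0 -10 0 0 1;0 0 0 -20 0 0 1;0 0 0 -30 0 0 1;0 0 0 -30 0 0 1;0 0 0 0 0 0 1;0 0 0 0 0 0 1;0 0 0 0 0 0 1")

```text
time: 22.78
position: [0.4197, -0.2037, 0.2538]
tool_rot: [0.0, 0.707, 0.0, 0.707]
ft_force: [-0.1, 0.6, -0.9]
grip_width: 0.0006
```

Run:
```python
from h import *
o=readout.get_obs();print(o["position"],o["ft_force"],o["time"])
ims=[]
for q in([.5393,-.005,.1623],[.4202,-.204,.1623]):
  for n in("scene","side"):
    im=imaging.camera(n);j=imaging.camera_info(n);w=proj(j,q);u,v=w.astype(int);print(n,(w-[u-25,v-25])*8)
    r=cv2.resize(im[v-25:v+25,u-25:u+25],(400,400),interpolation=cv2.INTER_CUBIC);ims.append(cv2.resize(r[50:350],(400,300)))
cv2.imwrite("pics/s7.png",cv2.convertScaleAbs(np.vstack([np.hstack(ims[:2]),np.hstack(ims[2:])]),alpha=1.6,beta=20))
```

```text
[ 0.41968536 -0.20366113  0.2538372 ] [-0.11405613  0.61647962 -0.85930484] 22.7833
scene [207.75873555 203.9425989 ]
side [205.37643157 204.53056268]
scene [205.48040316 204.89311424]
side [205.91350136 200.60030829]
```

View pics/s7.png

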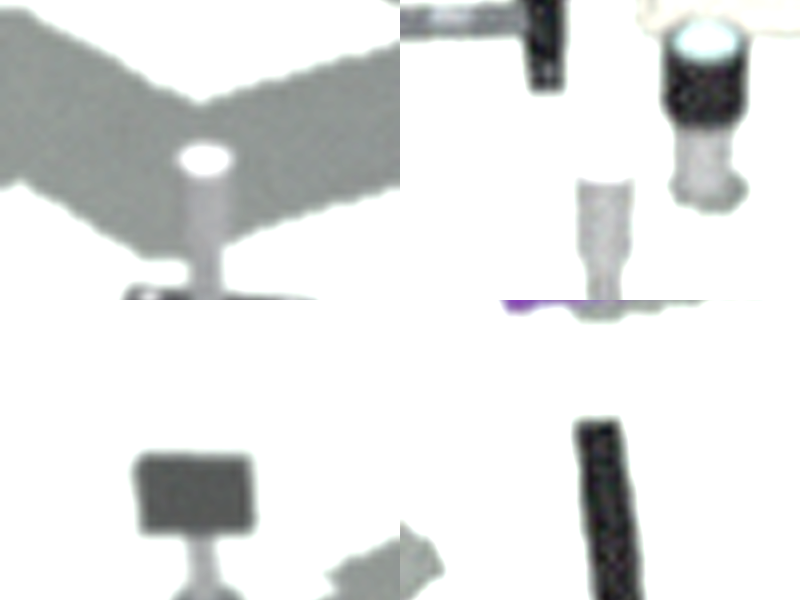

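The rod's top is at scene (205,160), against a predicted (208,154). The middle of the grip's top face is at about (195,460), against (205,455). Both sit about 0.7 camera px low, so the two tops are level as far as the cameras show. The robot is clear of everything, so I hand in.

```bash
python3 -c "
from rig import robot
print(robot.hand_in())"
```

```text
the job is handed in; nothing more can be done
None
```

The job is handed in, at about 23 s of the 67 s allowed. The depth rod stands bottomed in the black block's bore, and the marker's grip is set level with its top. The hand-in gave no verdict.

- **Bottoming:** I pushed the rod and ring down at a steady drag of about 4–5 N, until the resistance rose at about 7–8 N/mm. That cushion put the foot about 54 mm below the mouth. The highest push I read was about 12 N, well under the 25 N limit. I then let go, and pictures showed the rod upright in the bore.
- **Rod top height:** Touching the top with the shut fingertips read about 0.1622 m, which agrees with 0.162 m worked out from the grip. The seat force after release could not be read directly.
- **Marker:** I pushed the grip down with the same fingertips, stopped at 0.1623 m and lifted clear.
- **Last check:** The final pictures showed both tops equally far, about 0.7 px, below where they were predicted in the scene view. That makes them level within picture accuracy of about 2 mm.
- **One thing that looked odd:** While the marker was sliding, the force often read near zero instead of 4–6 N. The pictures confirmed that it was moving with the finger, and the last slow steps read 2–3 N of contact.
- **Bystanders:** I saw no contact with any of them, but I did not measure their positions again at the end.

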